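Tip a boiled egg from a long-handled scoop into a bowl under a low rack

ROBOT

A 7-joint arm with a two-finger parallel gripper is mounted at the origin on a cart in front of the work surface, level with it; the furniture and walls round the work are solid. World frame = base frame: x ahead of the robot, y to its left, z up, the work surface at z = 0. Lengths are in m, angles in rad, forces in N, time in s.
With the tool pointing down it reaches from about 0.4 to 0.85 m from the base axis. Payload 4.5 kg.
Tool frame: the origin (TCP) lies at the very end of the fingers, on their centre line; the grasp point (between the pads) lies 19 mm behind it (r.grip_depth is the z of the grasp point in the tool frame, in m); z points along the fingers, y is the line along which they close (so a half turn about z gives the same grasp; the last joint's range is limited). The gripper opens to 88 mm and grips with 3 to 60 N. Pads are 18 mm wide; open, the fingers measure 123 mm over their backs; the gripper's body (75 mm by 187 mm) begins 45 mm behind the grasp point.
Start: joints at [-1.155, 0.689, -0.195, 1.565, 0.157, 0.902, -0.215], TCP at [0.233, 0.58, 0.239] pointing down, gripper open.
Joint ranges: [-3.01, 3.01], [-0.46, 2.08], [-1.47, 1.51], [0.13, 2.56], [-1, 4.14], [0.04, 2.09], [-2.66, 2.66]. Speed limits (rad/s): [2.57, 2.57, 3.14, 3.14, 3.14, 3.14, 3.14].

INTERFACE

Orientations are given as a unit quaternion [x, y, z, w].
In Python, from plant import r gives the robot as it stands.
- The arm moves only by the tool steer_hand, called after ">>>" by a JSON object that holds its "api" and its "payload", one argument or row to a line. Schema: {"type":"object","properties":{"rows":{"type":"object","properties":{"motion":{"type":"array","items":{"type":"array","items":{"type":"number"},"minItems":7,"maxItems":7},"minItems":1,"maxItems":10}},"additionalProperties":false,"required":["motion"]},"squeeze":{"type":"number"},"only":{"type":"string"},"quiet":{"type":"boolean"},"lines":{"type":"string"}},"required":["rows"],"additionalProperties":false}. rows is an object whose key "motion" holds a list of rows, 1 to 10 of them, each of 7 numbers: the opening from 0.0 (shut) to 1.0 (fully open), then dx, dy, dz in normalised numbers (1 is 500 mm), then a rotation vector rx, ry, rz in fractions of the full range, 1 being pi rad; each row is the pose to reach, as a shift and turn from the pose commanded when the call began, along the tool's axes at that moment; what a row does not reach only later rows make up. A row lasts 1/10 s, in which the tool goes at most 0.05 m and 0.15 rad, less where a joint would pass 70% of its speed; a pose out of reach is approached as far as the arm can. The fingers move at their own pace and stop on an object; squeeze is the grip in N (left out, the last holds). Time passes only in rows, so rows that do not move let the fingers close. The tool returns the time, the measured TCP pose, the force, the opening and the grip force at its end. only (a regular expression) keeps the lines of the reply that match it, lines (a string "A,B") keeps lines A to B, and quiet returns only ok. No shift or turn number may pass 1 either way. Input that does not fit is refused with a message, and nothing moves.
- r.get_state(): the state, without advancing time (a new reading comes with each control period).
- r.snapshot(name): name is "scene" or "side" or "wrist"; returns the picture (420x560x3 uint8, red, green, blue); there is no depth.
- r.camera_params(name): a dict with "fx", "fy", "cx", "cy" (pixels), "rvec" (rotation vector, rad) and "tvec" (3), from world to camera coordinates, as OpenCV has them. Camera axes: x right, y down, z forward; pixel columns grow to the right and rows downward; lengths in m; the calibration is good to about 2 mm. A picture is of the moment at which its call begins: read the wrist's pose just before it. camera_params takes no time and is no camera call; for the wrist camera it gives the pose at the moment of the call.
- r.finish_job(): hands the job in; it is judged then, once.
The state is a dict: "clock": time; "q": joint angles; "qd": joint speeds; "joint_torque": joint torques, N m; "tool_pos": TCP position; "eef_rot": TCP orientation; "contact_force": force on the tool from outside, world axes, zero at the start; "moment": the same for the moment, N m; "opening": opening from 0.0 (shut) to 1.0 (fully open); "finger_force": force on a finger pad.
Only numpy, scipy, OpenCV 4.12 (cv2) and the standard library are available. Lean on these libraries where they do the work, as an engineer would, in place of code of your own. Each camera call takes 0.05 s, during which the arm holds its last target. There are 200 camera calls.

TASK

The hot boiled egg lying in the long-handled metal scoop belongs in the white bowl that stands under the low wire rack. Pick the scoop up by its handle, reach in under the rack and tip the egg into the bowl without the scoop or the arm touching the rack and without the fingers touching the egg; then set the scoop down again, right way up, about where it lay. Leave the bowl, the rack and the other things where they are.

Things in the scene. Friction and masses are not known exactly. Their poses are not given: they have to be found in the camera images.
- scoop: Metal scoop with a straight black handle, 261 mm long, 0.14 kg, level on the worktop at the start. Origin: centre of the pan's flat underside; x points to the open front lip, y left, z up. Pan 84 mm wide, x = -57 to +60 mm; walls 44 mm high, from x = 0 falling to 24 mm at the lip; back wall 46 mm. Floor 4 mm thick, flat to x = 2 mm, then a ramp rising 10 degrees to the lip.
- scoop_grip (a point): Point to grip, inside the handle at (-150, 0, 46) mm in the scoop's frame. The handle is a level bar 16 mm wide (y), 22 mm high, from x = -55 to -201 mm, its middle at z = 46 mm. The empty scoop's centre of mass lies about 120 mm ahead of this point, so grip firmly (50 N).
- scoop_lip (a point): Middle of the front lip's edge, at (60, 0, 10.5) mm in the scoop's frame. The inner floor is smooth: the egg starts to slide over the lip when the scoop is tipped nose down some 15 to 25 degrees, and at 35 degrees it slides out by itself; tipped much further, or held high, the scoop's back end meets the rack's bars.
- egg: White boiled egg, 58 x 45 x 45 mm, 58 g, long axis along its own x. Origin on its underside as first laid; it turns with the egg. At the start it lies on the flat part of the scoop's floor, pointing any way.
- egg_center (a point): Centre of the egg.
- bowl: Plain white bowl with sloping sides, 140 mm across the rim, 58 mm high, floor 6 mm thick, foot 63 mm across, 0.35 kg. Origin: centre of its underside, on the worktop. It stands under the rack in the left or the right half, its centre 85 to 105 mm behind the rack's front bar.
- rack: Low wire rack, fixed: 180 mm deep (x), 400 mm wide (y), open at the front. Origin: on the worktop under its centre; x points into the rack, away from the robot, y left. Underside of its bars 208 mm above the worktop, their top at 216 mm. 8 mm wire legs only at the ends, y = -200 and +200 mm, each pair joined by a wire along the worktop.
- rack_front (a point): Middle of the underside of the rack's front bar: at (-90, 0, 208) mm in the rack's frame.
- jam_jar: Jam jar with a lid, 64 mm across, 87 mm high, standing under the rack in the half where the bowl is not, 130 to 180 mm from the bowl's centre. Origin: centre of its underside. To be left alone.
- sardine_tin: Flat tin, 63 x 105 x 24 mm, lying on top of the rack behind its middle. Origin: centre of its underside. To be left alone.
- pepper_jar: Spice jar, 42 mm across, 96 mm high, standing beyond the scoop. Origin: centre of its underside. To be left alone.
- tomato_tin: Tin, 57 mm across, 72 mm high, standing beyond the scoop. Origin: centre of its underside. To be left alone.
- dish_brush: Purple dish brush, 270 mm long, lying at the left near the worktop's front edge. Origin: centre of its underside. To be left alone.

How it is judged:
By the outcome, as a careful person would: the job done as asked, in the order asked, and still so for the second after the job is handed in, with the robot touching nothing.
It also fails if it takes over 72 s, if anything falls off the work surface, if the arm or the gripper's body presses on something with over 40 N, if the wrist force passes 120 N, or if a joint passes its speed limit or range.

## Working session

There is one attempt and no reset: what is moved stays moved. The work goes in short steps, Python scripts to look and compute and a tool call to move; the robot and the scene stay as the last step left them, time stands still between calls to the robot, and variables do not carry over. Pictures are saved under pics/ and viewed, at most 10 in all, crops included, and the job is handed in when it is done.

```bash
ls; mkdir -p pics
```

Run:
```python
from plant import r
import cv2
for n in("scene","side"):
    cv2.imwrite(f"pics/{n}0.png",cv2.cvtColor(r.snapshot(n),cv2.COLOR_RGB2BGR)); p=r.camera_params(n); print(n,p)
print(r.get_state())
```

```text
pics
plant.py
scene {'fx': 511.6031028749594, 'fy': 511.6031028749594, 'cx': 279.3377325480982, 'cy': 210.95493154780414, 'rvec': array([ 0.72257865, -2.4279041 ,  1.30990527]), 'tvec': array([0.47526652, 0.31517514, 1.59759414])}
side {'fx': 538.7269108247419, 'fy': 538.7269108247419, 'cx': 278.17413453579525, 'cy': 206.62994343388849, 'rvec': array([ 2.26163369, -0.01938522,  0.02561256]), 'tvec': array([-0.56387384,  0.09925551,  1.81154259])}
{'clock': 0.1, 'q': array([-1.15520234,  0.68990043, -0.19452924,  1.56620516,  0.15727944,
        0.90253268, -0.21512673]), 'qd': array([-0.00188047, -0.00304948, -0.00048925, -0.00324063, -0.00138033,
       -0.00055019,  0.00036779]), 'joint_torque': array([-1.55976708e-03, -5.28501248e+01, -1.27112981e+00, -1.53838652e+01,
       -5.25578123e-02,  1.99520051e-03,  4.57598503e-05]), 'tool_pos': array([0.23268892, 0.57946329, 0.23799957]), 'eef_rot': array([ 1.89720160e-01,  9.81837856e-01, -8.21392002e-04, -1.06532622e-04]), 'contact_force': array([-0.58881625, -0.78041542,  0.58415967]), 'moment': array([ 0.03117055, -0.00050243,  0.0043113 ]), 'finger_force': 0.0, 'opening': 0.9973686271428344}
```

View pics/scene0.png

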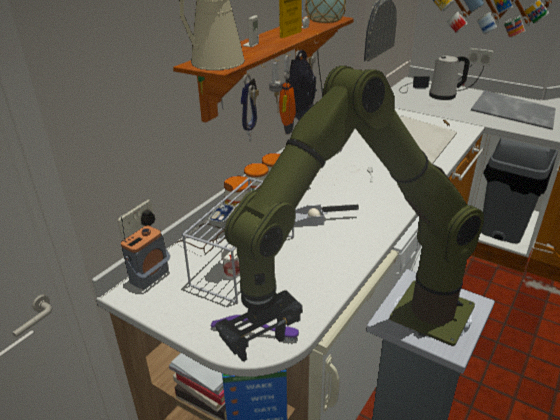

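View pics/side0.png

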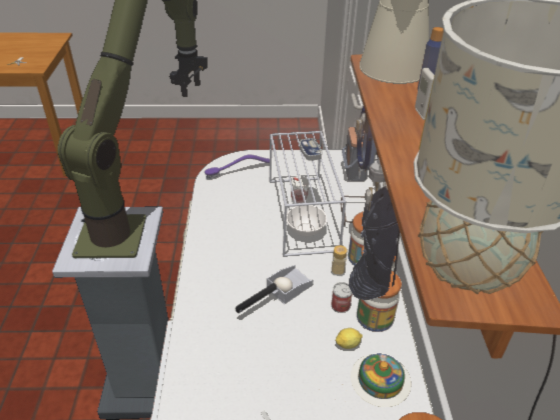

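The scene view shows the scoop at about (335,211), with the rack partly behind the arm. In the side view the scoop's black handle runs (237,308)-(276,288), its lip is near (312,284), the egg is at (284,284), the bowl is at (306,220) in the rack's right half, and the jam jar is at (298,190). I'll enlarge the side view so I can measure it.

Create h.py:
```python
import numpy as np, cv2
from plant import r
def ray(n,uv,P=None):
    p=P or r.camera_params(n); R=cv2.Rodrigues(np.array(p['rvec']))[0]; t=np.array(p['tvec'])
    return -R.T@t, R.T@np.array([(uv[0]-p['cx'])/p['fx'],(uv[1]-p['cy'])/p['fy'],1.])
def onz(n,uv,z,P=None):
    c,d=ray(n,uv,P); return c+d*(z-c[2])/d[2]
def proj(n,X,P=None):
    p=P or r.camera_params(n); R=cv2.Rodrigues(np.array(p['rvec']))[0]
    x=R@np.array(X)+p['tvec']; return np.array([p['fx']*x[0]/x[2]+p['cx'],p['fy']*x[1]/x[2]+p['cy']])
```

Run:
```python
from h import *
im=cv2.imread('pics/side0.png')
c=im[125:325,220:370]
cv2.imwrite('pics/c1.png',cv2.resize(c,None,fx=4,fy=4,interpolation=cv2.INTER_CUBIC)[:800-200] if 0 else cv2.resize(c,None,fx=3,fy=3,interpolation=cv2.INTER_CUBIC))
s=im[270:325,225:325]; m=(s.max(2)<60).astype('uint8')
n,l,st,ce=cv2.connectedComponentsWithStats(m); 
k=1+np.argmax(st[1:,4]); pts=np.argwhere(l==k)[:,::-1]+[225,270]
print(st[k],cv2.minAreaRect(pts.astype(np.float32)),cv2.boxPoints(cv2.minAreaRect(pts.astype(np.float32))))
b=cv2.boxPoints(cv2.minAreaRect(pts.astype(np.float32)))
for q in b: print(q,onz('side',q,.046))
```

```text
[ 11  14  40  28 233] ((255.60757446289062, 297.876708984375), (5.390817165374756, 45.4771842956543), 57.80426788330078) [[234.92929 307.71118]
 [273.41357 283.48035]
 [276.28586 288.04224]
 [237.80157 312.27307]]
[234.92929 307.71118] [ 0.43327291 -0.35168343  0.046     ]
[273.41357 283.48035] [ 0.54346589 -0.26135586  0.046     ]
[276.28586 288.04224] [ 0.55160816 -0.27937054  0.046     ]
[237.80157 312.27307] [ 0.44195108 -0.36814778  0.046     ]
```

View pics/c1.png

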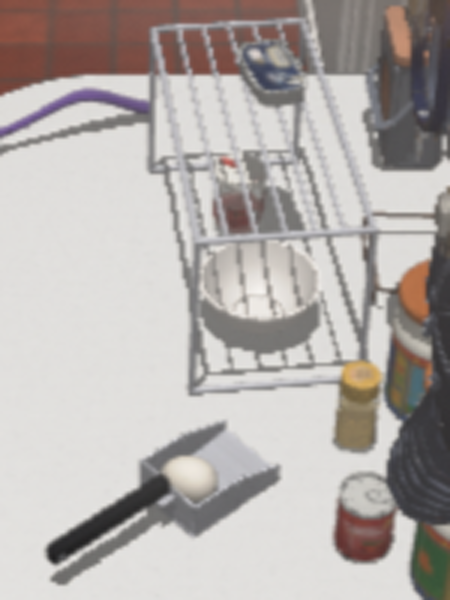

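The enlarged crop gives, in full-image pixels: lip corners (294,267) and (313,281); rack top corners FR (286,205), FL (271,134), BR (344,199), BL (321,132); and bowl rim centre about (307,218).

Run:
```python
from h import *
np.set_printoptions(precision=4,suppress=True)
f=lambda x,y:(x/3+220-.33,y/3+125-.33)
for n,x,y,z in [("lipR",278,470,.024),("lipL",224,425,.024),("backL",145,463,.045),("FRtop",198,240,.212),("FLtop",152,28,.212),("BRtop",373,222,.212),("BLtop",303,21,.212),("FRfoot",195,388,.004),("BRfoot",363,376,.004),("FLfoot",154,168,.004),("bowlL",202,283,.058),("bowlR",320,283,.058),("bowlTop",261,240,.058),("jar lid",232,165,.087),("egg",190,478,.0265),("pepper top",362,370,.096),("tomato top",368,490,.072)]:
    print(n,onz('side',f(x,y),z))
```

```text
lipR [ 0.662  -0.2341  0.024 ]
lipL [ 0.6103 -0.1706  0.024 ]
backL [ 0.5276 -0.2424  0.045 ]
FRtop [ 0.5818 -0.0962  0.212 ]
FLtop [0.5404 0.3016 0.212 ]
BRtop [ 0.7607 -0.0689  0.212 ]
BLtop [0.7217 0.3167 0.212 ]
FRfoot [ 0.5829 -0.0954  0.004 ]
BRfoot [ 0.7673 -0.0788  0.004 ]
FLfoot [0.5435 0.3018 0.004 ]
bowlL [0.5933 0.0157 0.058 ]
bowlR [0.725  0.0146 0.058 ]
bowlTop [0.6639 0.0907 0.058 ]
jar lid [0.6347 0.1963 0.087 ]
egg [ 0.5727 -0.2461  0.0265]
pepper top [ 0.7488 -0.1645  0.096 ]
tomato top [ 0.7409 -0.3048  0.072 ]
```

The measurements agree with the sizes given. Scoop: yaw about 39.2°, origin (.590,-.240), grip (.473,-.335). Rack: yaw about 6°, front bar middle (.561,.103). Bowl: (.659,.018), 89 mm behind the bar. I'll write a target helper and plan the approach with the gripper tilted 25° back, so it stands almost upright when pouring.

Add to h.py:
```python
from scipy.spatial.transform import Rotation as Ro
np.set_printoptions(precision=4,suppress=True)
TILT=25.
def toolR(yaw,nose=0.,tilt=TILT):
    """tool orientation when gripping: yaw of scoop deg, nose-down deg; tool pitched back by tilt relative to scoop"""
    return Ro.from_euler('ZY',[yaw,nose-tilt],degrees=True)*Ro.from_matrix(np.diag([1.,-1,-1]))
def delta(tcp,R,st=None):
    s=st or r.get_state(); C=Ro.from_quat(s['eef_rot'])
    return C.inv().apply(np.array(tcp)-s['tool_pos']),(C.inv()*R).as_rotvec()
def tcp_of(grip,R): return np.array(grip)+R.apply([0,0,abs(r.grip_depth)])
```

Run:
```python
from h import *
print(r.grip_depth)
print(delta([.41,.05,.33],toolR(90,0,0)))
```

```text
-0.0187
(array([-0.3618, -0.4254, -0.0913]), array([-0.0014,  0.0011,  1.189 ]))
```

Units first: shifts go in shares of 500 mm and turns go in shares of pi rad. So -0.425 m / 0.5 = -0.85, -0.36 m / 0.5 = -0.72, 1.19 rad / 3.1416 = 0.3788.

>>> {"api": "steer_hand", "payload": {
  "rows": {"motion": [[1,-0.14,-0.16,-0.18,0,0,0.0637],[1,-0.72,-0.85,-0.18,0,0,0.3788],[1,-0.72,-0.85,-0.18,0,0,0.3788],[1,-0.72,-0.85,-0.18,0,0,0.3788],[1,-0.72,-0.85,-0.18,0,0,0.3788],[1,-0.72,-0.85,-0.18,0,0,0.3788],[1,-0.72,-0.85,-0.18,0,0,0.3788],[1,-0.72,-0.85,-0.18,0,0,0.3788],[1,-0.72,-0.85,-0.18,0,0,0.3788],[1,-0.72,-0.85,-0.18,0,0,0.3788]]}
}}

```text
clock: 1.1
tool_pos: [0.3861, 0.1176, 0.3209]
eef_rot: [0.707, 0.707, -0.0, -0.0]
contact_force: [1.0, 0.2, -0.9]
opening: 0.999
finger_force: 0.0
```

Run:
```python
from h import *
R=toolR(39.2); 
print(delta(tcp_of([.473,-.335,.046],R)-.13*R.as_matrix()[:,2],R), r.get_state()['q'])
```

```text
(array([-0.4823,  0.0507,  0.1741]), array([-0.1933,  0.4072,  0.8716])) [-0.5354  0.2813  0.167   2.0739 -0.065   0.7912 -0.3296]
```

Scaled: -0.48 m / 0.5 = -0.96, 0.05 m / 0.5 = 0.1, 0.87 rad / 3.1416 = 0.2769.

>>> {"api": "steer_hand", "payload": {
  "rows": {"motion": [[1,-0.96,0.1,0.348,-0.0605,0.1305,0.2769],[1,-0.96,0.1,0.348,-0.0605,0.1305,0.2769],[1,-0.96,0.1,0.348,-0.0605,0.1305,0.2769],[1,-0.96,0.1,0.348,-0.0605,0.1305,0.2769],[1,-0.96,0.1,0.348,-0.0605,0.1305,0.2769],[1,-0.96,0.1,0.348,-0.0605,0.1305,0.2769],[1,-0.96,0.1,0.348,-0.0605,0.1305,0.2769],[1,-0.96,0.1,0.348,-0.0605,0.1305,0.2769],[1,-0.96,0.1,0.348,-0.0605,0.1305,0.2769],[1,-0.96,0.1,0.348,-0.0605,0.1305,0.2769]]}
}}

```text
clock: 2.1
tool_pos: [0.4302, -0.3159, 0.1624]
eef_rot: [0.92, 0.327, 0.204, -0.075]
contact_force: [0.2, 0.2, 0.1]
opening: 1.002
finger_force: 0.0
```

>>> {"api": "steer_hand", "payload": {
  "rows": {"motion": [[1,0,0,0,0,0,0],[1,0,0,0,0,0,0],[1,0,0,0,0,0,0]]}
}}

```text
clock: 2.4
tool_pos: [0.4311, -0.3117, 0.1638]
eef_rot: [0.919, 0.329, 0.204, -0.076]
contact_force: [-0.7, -0.6, -0.2]
opening: 1.0
finger_force: 0.0
```

```bash
python3 - <<'E'
from h import *
R=toolR(39.2); 
print(delta(tcp_of([.473,-.335,.046],R)-.13*R.as_matrix()[:,2],R), r.get_state()['q'])
P=r.camera_params('wrist'); im=r.snapshot('wrist')
b=cv2.cvtColor(im,cv2.COLOR_RGB2BGR); cv2.imwrite('pics/w1.png',b)
X=np.array([.775,.632,0]);Y=np.array([-.632,.775,0]);O=np.array([.5895,-.2403,0])
for p in [(-150,0,57),(-201,0,57),(-55,0,57),(60,42,24),(60,-42,24)]:
    q=O+X*p[0]/1e3+Y*p[1]/1e3+[0,0,p[2]/1e3]; print(p,proj('wrist',q,P))
import json; json.dump({k:np.array(v).tolist() for k,v in P.items()},open('w1.json','w'))
E
```

```text
(array([-0.0338,  0.0445,  0.0025]), array([-0.0063, -0.0023,  0.0013])) [ 0.8415  0.7149 -0.0676  1.9909 -0.817   0.5528  0.6364]
(-150, 0, 57) [334.5618 244.1654]
(-201, 0, 57) [335.5436 303.8631]
(-55, 0, 57) [332.8487 140.01  ]
(60, 42, 24) [286.9582  47.2782]
(60, -42, 24) [365.6563  47.3285]
```

View pics/w1.png

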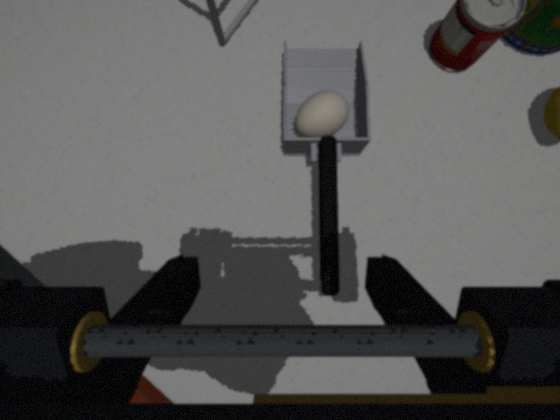

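The wrist view shows the handle end at about (330,293), the handle root at (327,138), lip corners at (285,42) and (363,42), and the egg at (322,114), clear of the handle root. I'll refine the scoop pose from these.

Run:
```python
from h import *
import json
P={k:np.array(v) for k,v in json.load(open('w1.json')).items()}
e=onz('wrist',(330,292),.057,P); b=onz('wrist',(327,138),.057,P)
l=onz('wrist',(285.5,42),.024,P); q=onz('wrist',(362.5,42),.024,P); m=(l+q)/2
d=m-e; print(e,b,l,q,np.linalg.norm((b-e)[:2]),np.linalg.norm(l-q),np.linalg.norm(d[:2]))
yaw=np.degrees(np.arctan2(d[1],d[0])); u=d[:2]/np.linalg.norm(d[:2])
e2=(np.array(e[:2])+m[:2]-.261*u)/2
g=e2+.051*u; print('yaw',yaw,'hyaw',np.degrees(np.arctan2(*(b-e)[1::-1])),'grip',g,'origin',g+.15*u)
g3=np.array([*g,.046]); R=toolR(yaw); t=tcp_of(g3,R)
z=R.as_matrix()[:,2]
print(delta(t-.07*z,R),delta(t,R))
```

```text
[ 0.4385 -0.3575  0.057 ] [ 0.545  -0.2697  0.057 ] [ 0.6132 -0.1648  0.024 ] [ 0.6653 -0.2286  0.024 ] 0.13798292178132884 0.08238443723390024 0.25721895797303984
yaw 38.701401316297066 hyaw 39.4963085732827 grip [ 0.4768 -0.3268] origin [ 0.5939 -0.233 ]
(array([-0.0268,  0.0408,  0.0662]), array([-0.0098, -0.0023,  0.0098])) (array([-0.027 ,  0.0415,  0.1362]), array([-0.0098, -0.0023,  0.0098]))
```

Scaled: 0.066 m / 0.5 = 0.132, 0.041 m / 0.5 = 0.082, -0.01 rad / 3.1416 = -0.0032.

>>> {"api": "steer_hand", "payload": {
  "rows": {"motion": [[1,-0.054,0.082,0,-0.0032,-0.0006,0.0032],[1,-0.054,0.082,0.06,-0.0032,-0.0006,0.0032],[1,-0.054,0.082,0.132,-0.0032,-0.0006,0.0032],[1,-0.054,0.082,0.132,-0.0032,-0.0006,0.0032],[1,-0.054,0.082,0.132,-0.0032,-0.0006,0.0032],[1,-0.054,0.082,0.132,-0.0032,-0.0006,0.0032]]}
}}

```text
clock: 3.05
tool_pos: [0.4597, -0.3436, 0.0938]
eef_rot: [0.922, 0.323, 0.204, -0.07]
contact_force: [-0.4, -0.9, -0.7]
opening: 1.003
finger_force: 0.0
```

```bash
python3 - <<'E'
from h import *
R=toolR(38.9); 
print(delta(tcp_of([.4765,-.3275,.046],R),R))
cv2.imwrite('pics/w2.png',cv2.cvtColor(r.snapshot('wrist'),cv2.COLOR_RGB2BGR))
E
```

```text
(array([ 0.0009, -0.0024,  0.0718]), array([ 0.0057,  0.0013, -0.0042]))
```

View pics/w2.png

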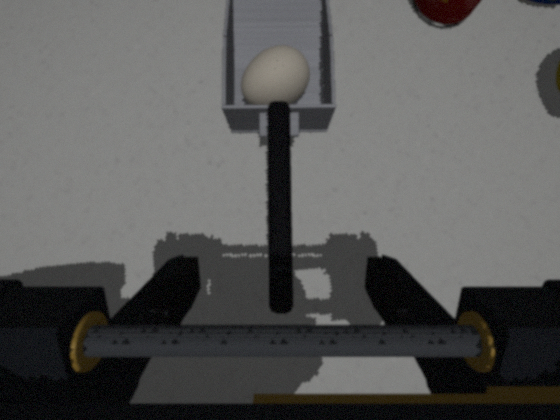

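The handle, at column 281, lies midway between the fingertips at columns 200 and 366, and its end is at row 310. The gripper is aligned, so I'll descend and close on it.

Scaled: 0.072 m / 0.5 = 0.144, 0.055 m / 0.5 = 0.11, 0.005 rad / 3.1416 = 0.0016.

>>> {"api": "steer_hand", "payload": {
  "rows": {"motion": [[1,0,-0.002,0.06,0.0016,0,-0.0013],[1,0,-0.002,0.11,0.0016,0,-0.0013],[1,0,-0.002,0.144,0.0016,0,-0.0013],[1,0,-0.002,0.144,0.0016,0,-0.0013],[1,0,-0.002,0.144,0.0016,0,-0.0013]]}
}}

```text
clock: 3.6
tool_pos: [0.4827, -0.3243, 0.0279]
eef_rot: [0.921, 0.325, 0.204, -0.072]
contact_force: [0.0, 0.6, 0.9]
opening: 0.999
finger_force: 0.0
```

>>> {"api": "steer_hand", "payload": {
  "rows": {"motion": [[0,0,0,0,0,0,0],[0,0,0,0,0,0,0],[0,0,0,0,0,0,0],[0,0,0,0,0,0,0],[0,0,0,0,0,0,0],[0,0,0,0,0,0,0],[0,0,0,0,0,0,0],[0,0,0,0,0,0,0]]},
  "squeeze": 55
}}

```text
clock: 4.4
tool_pos: [0.4828, -0.3233, 0.0268]
eef_rot: [0.921, 0.325, 0.203, -0.073]
contact_force: [0.3, 0.4, 0.3]
opening: 0.297
finger_force: 0.0
```

```bash
python3 - <<'E'
from h import *
R=toolR(38.9); s=r.get_state()
print(delta(tcp_of([.4765,-.3275,.046],R),R), s['moment'],'grip',s['tool_pos']-Ro.from_quat(s['eef_rot']).apply([0,0,.0187]))
# up 0.10 world, nose-up 4deg
print(delta(s['tool_pos']+[0,0,.1],toolR(38.9,-4)))
E
```

```text
(array([ 0.0012, -0.0007, -0.0019]), array([-0.0013,  0.0008, -0.0011])) [-0.2798  0.4178  0.0098] grip [ 0.4767 -0.3282  0.0438]
(array([ 0.0422, -0.0002, -0.0907]), array([-0.0013,  0.0706, -0.0011]))
```

>>> {"api": "steer_hand", "payload": {
  "rows": {"motion": [[0,0,0,0,0,0,0],[0,0,0,0,0,0,0],[0,0,0,0,0,0,0],[0,0,0,0,0,0,0],[0,0,0,0,0,0,0],[0,0,0,0,0,0,0]]},
  "squeeze": 55
}}

```text
clock: 5.0
tool_pos: [0.4828, -0.3232, 0.0269]
eef_rot: [0.921, 0.325, 0.203, -0.073]
contact_force: [-0.0, 0.4, -0.2]
opening: 0.17
finger_force: 55.0
```

>>> {"api": "steer_hand", "payload": {
  "rows": {"motion": [[0,0.002,0,-0.004,0,0,0],[0,0.008,0,-0.018,0,0,0],[0,0.016,0,-0.036,0,0,0],[0,0.022,0,-0.048,0,0.0032,0],[0,0.026,0,-0.054,0,0.0095,0],[0,0.026,0,-0.054,0,0.0127,0],[0,0.026,0,-0.054,0,0.0127,0],[0,0.026,0,-0.054,0,0.0127,0]]}
}}

```text
clock: 5.8
tool_pos: [0.4828, -0.3232, 0.0565]
eef_rot: [0.917, 0.323, 0.222, -0.079]
contact_force: [0.4, -0.3, -2.7]
opening: 0.172
finger_force: 55.0
```

Run:
```python
from h import *
s=r.get_state(); print(s['moment'],s['contact_force'])
P=r.camera_params('wrist')
a=r.snapshot('wrist'); b=r.snapshot('side')[230:330,200:340]
v=np.vstack([a,cv2.resize(b,None,fx=2,fy=2)[:180] if 0 else np.zeros((1,560,3),'uint8')])
cv2.imwrite('pics/w3.png',cv2.cvtColor(np.hstack([cv2.resize(a,(400,300)),cv2.resize(b,(400,300))]),cv2.COLOR_RGB2BGR))
```

```text
[-0.5553  0.7126 -0.0246] [ 0.4303 -0.2735 -2.6688]
```

View pics/w3.png

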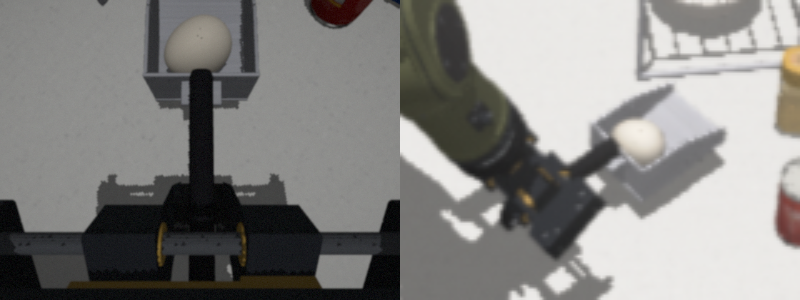

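The scoop is held firmly and about 30 mm up, with the egg still against the back of the pan. The arm can't retreat far in front of the rack, so I'll use an arc: pull back, swing past the front right leg, then go in at yaw 25°.

Add to h.py:
```python
def go(grip,yaw,nose=0.):
    R=toolR(yaw,nose); d,w=delta(tcp_of(grip,R),R); print(d,w,np.linalg.norm(d)); 
def lipgo(lip,yaw,nose,gx=.21,gz=.0335):
    n=np.radians(nose);y=np.radians(yaw);a=-gx*np.cos(n)+gz*np.sin(n)
    g=[lip[0]+a*np.cos(y),lip[1]+a*np.sin(y),lip[2]+gx*np.sin(n)+gz*np.cos(n)]; print(np.round(g,4)); go(g,yaw,nose)
```

```bash
python3 -c "
from h import *
go([.36,-.28,.12],50,-4)"
```

```text
[-0.0319 -0.1125 -0.0691] [ 0.0896  0.0302 -0.1723] 0.13581517809626054
```

Scaled: -0.112 m / 0.5 = -0.224, -0.106 m / 0.5 = -0.212, -0.172 rad / 3.1416 = -0.0547.

>>> {"api": "steer_hand", "payload": {
  "rows": {"motion": [[0,-0.002,-0.008,-0.012,0.001,0.0003,-0.0019],[0,-0.008,-0.024,-0.032,0.0032,0.001,-0.0064],[0,-0.016,-0.052,-0.052,0.0064,0.0022,-0.0127],[0,-0.026,-0.084,-0.072,0.0111,0.0038,-0.021],[0,-0.036,-0.12,-0.092,0.0159,0.0054,-0.0302],[0,-0.046,-0.156,-0.11,0.0204,0.007,-0.0388],[0,-0.056,-0.188,-0.124,0.0245,0.0083,-0.0468],[0,-0.062,-0.212,-0.134,0.0274,0.0092,-0.0525],[0,-0.064,-0.224,-0.138,0.0286,0.0095,-0.0547],[0,-0.064,-0.224,-0.138,0.0286,0.0095,-0.0547]]}
}}

```text
clock: 6.9
tool_pos: [0.3657, -0.2735, 0.1041]
eef_rot: [0.878, 0.409, 0.227, -0.106]
contact_force: [-0.3, 0.5, -1.1]
opening: 0.172
finger_force: 55.0
```

```bash
python3 -c "
from h import *
go([.36,-.28,.12],50,-4)
go([.385,-.17,.115],50,-3)
print(r.get_state()['q'])"
```

```text
[ 0.0002 -0.0001  0.0006] [ 0.0001  0.0004 -0.0004] 0.0006084828334662322
[ 0.0852 -0.0517  0.0535] [ 0.0001 -0.0171 -0.0004] 0.1131283790324999
[ 1.0641  0.8337 -0.2936  2.1352 -0.815   0.3939  0.9432]
```

Scaled: 0.085 m / 0.5 = 0.17, 0.081 m / 0.5 = 0.162, -0.017 rad / 3.1416 = -0.0054.

>>> {"api": "steer_hand", "payload": {
  "rows": {"motion": [[0,0.006,-0.004,0.004,0,-0.0003,0],[0,0.02,-0.012,0.012,0,-0.0006,0],[0,0.04,-0.024,0.026,0,-0.0013,0],[0,0.066,-0.04,0.042,0,-0.0022,0],[0,0.094,-0.058,0.06,0,-0.0032,0],[0,0.122,-0.074,0.078,0,-0.0038,0],[0,0.146,-0.088,0.092,0,-0.0045,0],[0,0.162,-0.098,0.102,0,-0.0051,0],[0,0.17,-0.104,0.107,0,-0.0054,0],[0,0.17,-0.104,0.107,0,-0.0054,0]]}
}}

```text
clock: 7.9
tool_pos: [0.393, -0.1664, 0.1015]
eef_rot: [0.879, 0.411, 0.218, -0.105]
contact_force: [-0.6, -0.2, -2.3]
opening: 0.172
finger_force: 55.0
```

```bash
python3 -c "
from h import *
go([.385,-.17,.115],50,-3)
go([.411,-.128,.117],37.5,-2)
lipgo([.627,.003,.088],25,0)
print(r.get_state()['q'])"
```

```text
[-0.0006 -0.0038  0.0031] [-0.0069 -0.0002  0.0002] 0.0049289119959477325
[ 0.043  -0.0089  0.0242] [-0.1076 -0.0169  0.1938] 0.05012814853315882
[ 0.4367 -0.0857  0.1215]
[ 0.0871 -0.0147  0.0429] [-0.2016 -0.0504  0.391 ] 0.09824157357029957
[ 1.0233  0.8686 -0.6084  2.3095 -1.0005  0.0428  0.9128]
```

Two wrist joints are close to their ends (q5, q6), so I'll carry on with the turn to a smaller yaw, which relieves them.

Scaled: 0.043 m / 0.5 = 0.086, 0.033 m / 0.5 = 0.066, 0.04 rad / 3.1416 = 0.0127.

>>> {"api": "steer_hand", "payload": {
  "rows": {"motion": [[0,0.012,-0.004,0.006,-0.0064,-0.001,0.0127],[0,0.028,-0.01,0.016,-0.0159,-0.0025,0.0286],[0,0.046,-0.014,0.026,-0.0255,-0.0038,0.0446],[0,0.066,-0.016,0.038,-0.0318,-0.0051,0.0589],[0,0.086,-0.018,0.048,-0.0344,-0.0054,0.0618],[0,0.086,-0.018,0.048,-0.0344,-0.0054,0.0618]]}
}}

```text
clock: 8.5
tool_pos: [0.4343, -0.1497, 0.131]
eef_rot: [0.92, 0.32, 0.204, -0.097]
contact_force: [0.7, -1.5, -2.0]
opening: 0.175
finger_force: 55.0
```

```bash
python3 -c "
from h import *
go([.411,-.128,.117],37.5,-2)
lipgo([.627,.003,.088],25,0)
print(r.get_state()['q'])"
```

```text
[-0.0105 -0.0298  0.0306] [-0.0546  0.0175  0.0016] 0.044020495234140984
[ 0.4367 -0.0857  0.1215]
[ 0.0321 -0.045   0.0476] [-0.1483 -0.012   0.1995] 0.0729357327875893
[ 0.8952  0.7797 -0.583   2.2823 -1.0002  0.0435  0.5817]
```

Run:
```python
from h import *
b=r.snapshot('side')[120:300,180:420]
cv2.imwrite('pics/s4.png',cv2.cvtColor(cv2.resize(b,(800,600),interpolation=cv2.INTER_CUBIC),cv2.COLOR_RGB2BGR))
s=r.get_state();R=Ro.from_quat(s['eef_rot']);g=s['tool_pos']-R.apply([0,0,.0187])
S=R*Ro.from_matrix(np.diag([1.,-1,-1]))*Ro.from_euler('Y',TILT,degrees=True)
print('yaw,nose,roll',S.as_euler('ZYX',degrees=True),'grip',g,'lip',g+S.apply([.21,0,-.0335]),'RF corner',g+S.apply([.21,-.042,-.02]))
```

```text
yaw,nose,roll [38.8706 -0.9572  2.7909] grip [ 0.4275 -0.1563  0.1472] lip [ 0.5903 -0.0229  0.1173] RF corner [ 0.6169 -0.0562  0.1287]
```

View pics/s4.png

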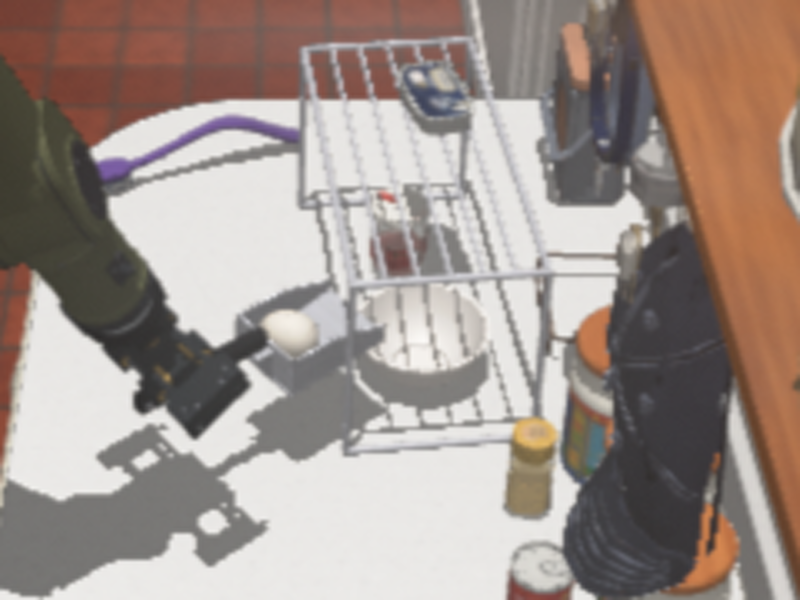

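The side view shows the level scoop already with its lip under the front bar, egg at about (290,332), and the rack's right leg at (350,370) only a few mm from the pan's right wall. I'll move left, away from the leg, and tip the nose slightly down to free the wrist joints.

Add to h.py:
```python
def rep():
    s=r.get_state();R=Ro.from_quat(s['eef_rot']);g=s['tool_pos']-R.apply([0,0,.0187])
    S=R*Ro.from_matrix(np.diag([1.,-1,-1]))*Ro.from_euler('Y',TILT,degrees=True)
    lip=g+S.apply([.21,0,-.0335]); u=S.apply([1,0,0])[:2]; d=np.array([.582,-.096])-lip[:2]
    print('yaw,nose,roll',S.as_euler('ZYX',degrees=True),'grip',g,'lip',lip,'legperp',(u[0]*d[1]-u[1]*d[0])/np.hypot(*u),'q',s['q'])
```

```bash
python3 -c "
from h import *
lipgo([.588,-.016,.115],38,6)
lipgo([.600,-.005,.115],34,8)"
```

```text
[ 0.4262 -0.1424  0.1703]
[ 0.0145 -0.0117 -0.017 ] [-0.0512 -0.121  -0.0038] 0.02525096515501638
[ 0.4315 -0.1187  0.1774]
[ 0.0338 -0.0269 -0.0145] [-0.0768 -0.1541  0.0621] 0.045523310668471206
```

Scaled: -0.017 m / 0.5 = -0.034, 0.0145 m / 0.5 = 0.029, -0.12 rad / 3.1416 = -0.0382.

>>> {"api": "steer_hand", "payload": {
  "rows": {"motion": [[0,0.006,-0.006,-0.008,-0.0032,-0.0095,0],[0,0.014,-0.012,-0.018,-0.008,-0.0191,0],[0,0.022,-0.018,-0.026,-0.0127,-0.0286,0],[0,0.029,-0.0234,-0.034,-0.0159,-0.0382,-0.0013],[0,0.029,-0.0234,-0.034,-0.0159,-0.0382,-0.0013]]}
}}

```text
clock: 9.05
tool_pos: [0.4306, -0.138, 0.1529]
eef_rot: [0.932, 0.322, 0.156, -0.055]
contact_force: [-0.1, -0.9, -1.8]
opening: 0.175
finger_force: 55.0
```

```bash
python3 -c "
from h import *
rep()
lipgo([.605,-.005,.112],34,8)"
```

```text
yaw,nose,roll [38.1419  5.9528  0.0669] grip [ 0.4259 -0.1418  0.1706] lip [ 0.5874 -0.0149  0.1155] legperp -0.060452495771872373 q [ 0.6402  0.6484 -0.3505  2.3026 -0.996   0.0918  0.4567]
[ 0.4365 -0.1187  0.1744]
[ 0.0219 -0.0112  0.0038] [-0.0234 -0.0357  0.0683] 0.02493237783289907
```

Scaled: 0.022 m / 0.5 = 0.044, 0.017 m / 0.5 = 0.034, 0.068 rad / 3.1416 = 0.0216.

>>> {"api": "steer_hand", "payload": {
  "rows": {"motion": [[0,0.01,-0.006,0.002,-0.0016,-0.0025,0.0048],[0,0.022,-0.012,0.004,-0.0035,-0.0057,0.0108],[0,0.034,-0.018,0.006,-0.0057,-0.0089,0.0169],[0,0.044,-0.022,0.008,-0.0073,-0.0111,0.0216],[0,0.044,-0.022,0.008,-0.0073,-0.0111,0.0216]]}
}}

```text
clock: 9.55
tool_pos: [0.4411, -0.1163, 0.1554]
eef_rot: [0.946, 0.288, 0.142, -0.044]
contact_force: [0.5, 0.5, -1.3]
opening: 0.172
finger_force: 55.0
```

```bash
python3 -c "
from h import *
rep()
u=np.array([np.cos(.49),np.sin(.49)]); L=np.array([.659,.018])-.04*u
lipgo([*L,.098],28,10)"
```

```text
yaw,nose,roll [33.9355  7.9432  0.1383] grip [ 0.4365 -0.1194  0.1733] lip [ 0.6052 -0.0058  0.1111] legperp -0.06184757119522406 q [ 0.5136  0.6282 -0.2951  2.3065 -0.9954  0.0691  0.2984]
[ 0.4462 -0.0952  0.1675]
[ 0.0182 -0.0141  0.0119] [-0.0308 -0.0357  0.0986] 0.025958427705808473
```

```bash
python3 -c "
from h import *
u=np.array([np.cos(.52),np.sin(.52)]); L=np.array([.659,.018])-.04*u
lipgo([*L,.1],30,12);lipgo([*L,.086],30,20);lipgo([*L,.078],30,28);lipgo([*L,.075],30,36)"
```

```text
[ 0.4524 -0.1011  0.1764]
[ 0.022  -0.006   0.0038] [-0.02   -0.0707  0.0654] 0.023104632739810355
[ 0.4633 -0.0948  0.1893]
[ 0.0352 -0.0054 -0.0052] [-0.0155 -0.2103  0.0668] 0.035948358909371265
[ 0.4773 -0.0867  0.2062]
[ 0.053  -0.0045 -0.0173] [-0.0108 -0.3498  0.0679] 0.05597576055538535
[ 0.4942 -0.077   0.2255]
[ 0.0749 -0.0034 -0.0312] [-0.0061 -0.4894  0.0688] 0.08123669587117102
```

Units first: shifts go in shares of 500 mm and turns go in shares of pi rad. So 0.035 m / 0.5 = 0.07, 0.032 m / 0.5 = 0.064, -0.21 rad / 3.1416 = -0.0668.

>>> {"api": "steer_hand", "payload": {
  "rows": {"motion": [[0,0.012,-0.004,0.002,-0.0016,-0.0057,0.0051],[0,0.028,-0.008,0.004,-0.0038,-0.0134,0.0127],[0,0.044,-0.012,0.008,-0.0064,-0.0223,0.0207],[0,0.05,-0.012,0.004,-0.006,-0.0318,0.021],[0,0.056,-0.012,0,-0.0057,-0.043,0.021],[0,0.064,-0.012,-0.006,-0.0054,-0.0557,0.0213],[0,0.07,-0.011,-0.01,-0.0049,-0.0668,0.0213],[0,0.07,-0.011,-0.01,-0.0049,-0.0668,0.0213]]}
}}

```text
clock: 10.35
tool_pos: [0.4657, -0.0939, 0.1704]
eef_rot: [0.965, 0.26, 0.042, -0.01]
contact_force: [0.6, 0.2, -2.3]
opening: 0.171
finger_force: 55.0
```

```bash
python3 -c "
from h import *
rep()
u=np.array([np.cos(.52),np.sin(.52)]); L=np.array([.659,.018])-.04*u
lipgo([*L,.078],30,28);lipgo([*L,.074],30,36)
b=r.snapshot('side')[150:300,220:420]
cv2.imwrite('pics/s5.png',cv2.cvtColor(cv2.resize(b,(800,600),interpolation=cv2.INTER_CUBIC),cv2.COLOR_RGB2BGR))"
```

```text
yaw,nose,roll [30.0758 20.0139 -0.1064] grip [ 0.4643 -0.0947  0.189 ] lip [ 0.6251 -0.0016  0.0856] legperp -0.06004667786737307 q [-0.1164  0.6396  0.4095  2.1555 -0.7731  0.4325 -0.1197]
[ 0.4773 -0.0867  0.2062]
[ 0.0141 -0.0004 -0.016 ] [ 0.0017 -0.1394  0.002 ] 0.021327936341624307
[ 0.4942 -0.077   0.2245]
[ 0.0326 -0.0003 -0.0331] [ 0.0019 -0.279   0.0019] 0.04646546394305893
```

View pics/s5.png

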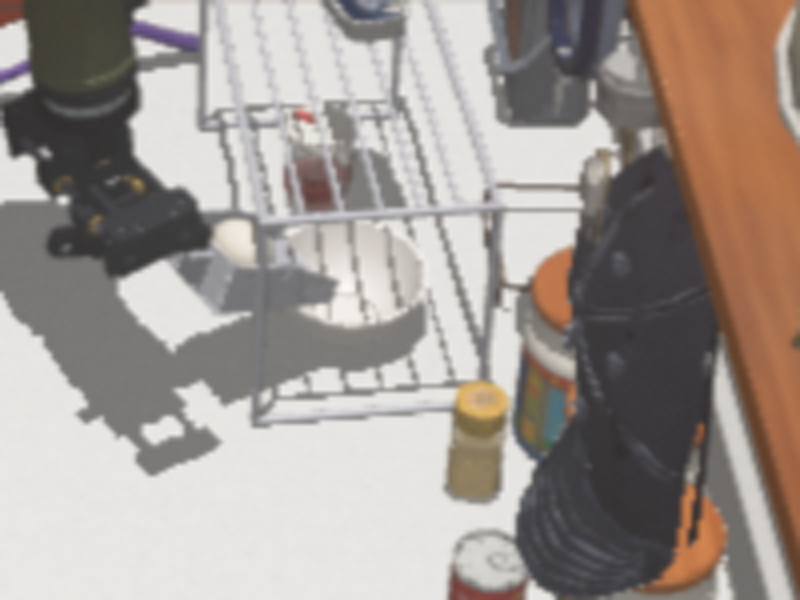

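At 20° the egg (235,240) still lies in the pan and the lip (about (310,290)) is over the bowl's near part. The leg at column 262 is clear, so I'll tip further.

Scaled: -0.033 m / 0.5 = -0.066, 0.0325 m / 0.5 = 0.065, -0.28 rad / 3.1416 = -0.0891.

>>> {"api": "steer_hand", "payload": {
  "rows": {"motion": [[0,0.008,0,-0.008,0,-0.0111,0],[0,0.014,0,-0.016,0,-0.0223,0],[0,0.021,0,-0.024,0,-0.0334,0],[0,0.028,0,-0.032,0,-0.0446,0],[0,0.037,0,-0.04,0,-0.0557,0],[0,0.046,0,-0.048,0,-0.0668,0],[0,0.055,0,-0.057,0,-0.078,0],[0,0.065,0,-0.066,0,-0.0891,0],[0,0.065,0,-0.066,0,-0.0891,0],[0,0.065,0,-0.066,0,-0.0891,0]]}
}}

```text
clock: 11.4
tool_pos: [0.4894, -0.0799, 0.2059]
eef_rot: [0.962, 0.257, -0.093, 0.024]
contact_force: [-0.0, -0.3, -1.4]
opening: 0.174
finger_force: 55.0
```

>>> {"api": "steer_hand", "payload": {
  "rows": {"motion": [[0,0,0,0,0,0,0],[0,0,0,0,0,0,0],[0,0,0,0,0,0,0],[0,0,0,0,0,0,0],[0,0,0,0,0,0,0],[0,0,0,0,0,0,0]]}
}}

```text
clock: 12.0
tool_pos: [0.4904, -0.0792, 0.2067]
eef_rot: [0.962, 0.257, -0.093, 0.025]
contact_force: [0.2, 0.5, -1.9]
opening: 0.174
finger_force: 55.0
```

```bash
python3 -c "
from h import *
rep()
b=r.snapshot('side')[150:300,220:420]
cv2.imwrite('pics/s6.png',cv2.cvtColor(cv2.resize(b,(800,600),interpolation=cv2.INTER_CUBIC),cv2.COLOR_RGB2BGR))"
```

```text
yaw,nose,roll [29.9303 36.0058 -0.0713] grip [ 0.4934 -0.0774  0.2251] lip [ 0.6236 -0.0025  0.0745] legperp -0.060294738432544716 q [-0.4147  0.7616  0.7497  1.8732 -0.4773  0.8737 -0.4845]
```

View pics/s6.png

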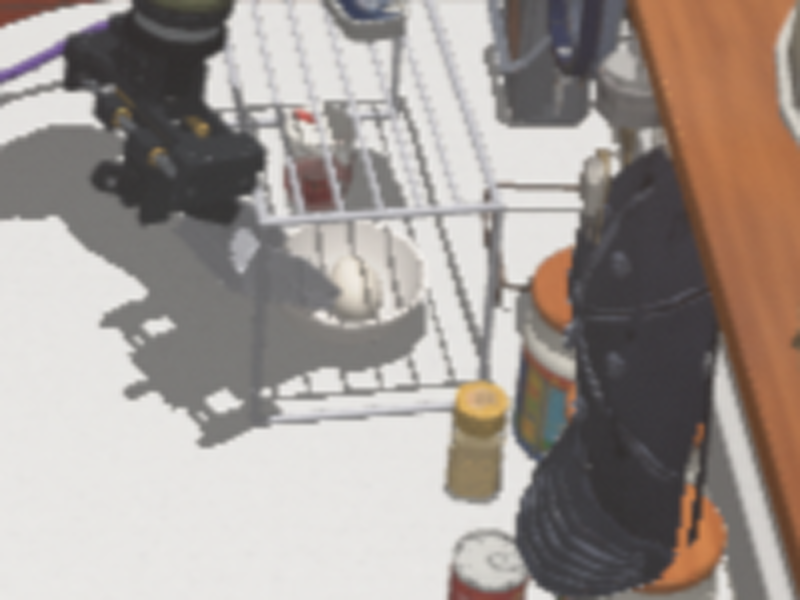

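The egg lies in the bowl at (355,288) and the scoop is empty. Next I'll level up partly, with the lip rising, and then back out around the leg.

```bash
python3 -c "
from h import *
lipgo([.6236,-.0025,.095],30,18)"
```

```text
[ 0.4596 -0.0972  0.1918]
[-0.0264  0.0002  0.0393] [ 0.001   0.3143 -0.0004] 0.04731890096422172
```

Scaled: 0.039 m / 0.5 = 0.078, 0.032 m / 0.5 = 0.064, 0.314 rad / 3.1416 = 0.0999.

>>> {"api": "steer_hand", "payload": {
  "rows": {"motion": [[0,-0.006,0,0.002,0,0.0095,0],[0,-0.014,0,0.01,0,0.0255,0],[0,-0.022,0,0.022,0,0.0414,0],[0,-0.03,0,0.034,0,0.0573,0],[0,-0.038,0,0.048,0,0.0732,0],[0,-0.046,0,0.064,0,0.0891,0],[0,-0.0528,0,0.078,0,0.0999,0],[0,-0.0528,0,0.078,0,0.0999,0]]}
}}

```text
clock: 12.85
tool_pos: [0.4595, -0.0971, 0.1733]
eef_rot: [0.965, 0.256, 0.058, -0.016]
contact_force: [-0.4, 1.0, -1.1]
opening: 0.172
finger_force: 55.0
```

```bash
python3 -c "
from h import *
rep()
go([.42,-.135,.18],40,14)
go([.385,-.17,.18],50,14)"
```

```text
yaw,nose,roll [29.7605 18.0902  0.045 ] grip [ 0.4575 -0.0982  0.1918] lip [ 0.6218 -0.0043  0.0948] legperp -0.059896584112786144 q [-0.0631  0.617   0.3604  2.1873 -0.8242  0.3969 -0.055 ]
[-0.0506  0.0127  0.0056] [ 0.0271  0.0711 -0.1769] 0.05246522386846833
[-0.0982  0.0251 -0.0002] [ 0.0543  0.0705 -0.3494] 0.10133096774539649
```

Scaled: -0.098 m / 0.5 = -0.196, 0.02 m / 0.5 = 0.04, 0.02 rad / 3.1416 = 0.0064.

>>> {"api": "steer_hand", "payload": {
  "rows": {"motion": [[0,-0.02,0.005,0.002,0.0016,0.0045,-0.0111],[0,-0.05,0.012,0.006,0.0041,0.0111,-0.028],[0,-0.076,0.018,0.008,0.0064,0.0169,-0.0414],[0,-0.102,0.0254,0.01,0.0086,0.0223,-0.0563],[0,-0.13,0.032,0.008,0.0111,0.0223,-0.0716],[0,-0.16,0.04,0.004,0.014,0.0223,-0.0907],[0,-0.196,0.05,0,0.0172,0.0223,-0.1111],[0,-0.196,0.05,0,0.0172,0.0223,-0.1111]]}
}}

```text
clock: 13.65
tool_pos: [0.3893, -0.1686, 0.1616]
eef_rot: [0.902, 0.421, 0.087, -0.039]
contact_force: [0.5, 0.0, -1.5]
opening: 0.173
finger_force: 55.0
```

```bash
python3 -c "
from h import *
rep()
go([.385,-.17,.18],50,14)
go([.36,-.28,.16],50,5)"
```

```text
yaw,nose,roll [49.9429 14.119  -0.1835] grip [ 0.387  -0.1712  0.1799] lip [ 0.5129 -0.0217  0.0962] legperp -0.1007098376638252 q [ 0.4161  0.5948  0.037   2.2777 -0.7616  0.2976  0.4822]
[-0.0003 -0.0024 -0.0001] [0.0031 0.0021 0.0004] 0.002426195474841194
[-0.0997  0.0491  0.0005] [0.0031 0.1592 0.0006] 0.1111504723942412
```

Scaled: -0.0997 m / 0.5 = -0.1994, -0.093 m / 0.5 = -0.186, 0.159 rad / 3.1416 = 0.0506.

>>> {"api": "steer_hand", "payload": {
  "rows": {"motion": [[0,-0.02,0.01,0,0,0.0051,0],[0,-0.052,0.026,0,0,0.0134,0],[0,-0.09,0.044,0,0,0.0223,0],[0,-0.126,0.062,0,0,0.0318,0],[0,-0.16,0.08,0,0,0.0414,0],[0,-0.186,0.092,0,0.0006,0.0477,0],[0,-0.1994,0.098,0,0.001,0.0506,0],[0,-0.1994,0.098,0,0.001,0.0506,0]]}
}}

```text
clock: 14.45
tool_pos: [0.3652, -0.2737, 0.1423]
eef_rot: [0.892, 0.417, 0.158, -0.074]
contact_force: [-0.9, 0.7, -0.7]
opening: 0.17
finger_force: 55.0
```

```bash
python3 -c "
from h import *
rep()
go([.4767,-.328,.10],38.9,0)"
```

```text
yaw,nose,roll [50.1342  4.9447  0.028 ] grip [ 0.3611 -0.2787  0.1599] lip [ 0.4934 -0.1203  0.1084] legperp -0.052473551343003993 q [ 0.8536  0.6968 -0.1064  2.1452 -0.7274  0.4298  0.7593]
[0.015  0.1219 0.0685] [-0.0756  0.0861  0.1809] 0.1406563174088624
```

Scaled: 0.122 m / 0.5 = 0.244, 0.118 m / 0.5 = 0.236, 0.181 rad / 3.1416 = 0.0576.

>>> {"api": "steer_hand", "payload": {
  "rows": {"motion": [[0,0.002,0.02,0.012,-0.0019,0.0022,0.0048],[0,0.008,0.06,0.034,-0.006,0.0067,0.0143],[0,0.014,0.112,0.062,-0.0108,0.0124,0.0264],[0,0.02,0.164,0.092,-0.0159,0.0185,0.0385],[0,0.026,0.21,0.118,-0.0207,0.0236,0.0497],[0,0.03,0.236,0.132,-0.0232,0.0267,0.0557],[0,0.03,0.244,0.137,-0.0242,0.0274,0.0576],[0,0.03,0.244,0.137,-0.0242,0.0274,0.0576],[0,0.03,0.244,0.137,-0.0242,0.0274,0.0576]]}
}}

```text
clock: 15.35
tool_pos: [0.4819, -0.3212, 0.0837]
eef_rot: [0.92, 0.326, 0.204, -0.073]
contact_force: [0.1, 0.0, -1.4]
opening: 0.169
finger_force: 55.0
```

```bash
python3 -c "
from h import *
rep()
go([.4767,-.328,.056],38.9,0);go([.4767,-.328,.0435],38.9,0)
s=r.get_state();print(s['contact_force'],s['moment'])
P=r.camera_params('wrist')
cv2.imwrite('pics/w7.png',cv2.cvtColor(r.snapshot('side')[230:330,200:340],cv2.COLOR_RGB2BGR))
im=r.snapshot('wrist'); cv2.imwrite('pics/w7w.png',cv2.cvtColor(im,cv2.COLOR_RGB2BGR))"
```

```text
yaw,nose,roll [39.0403 -0.0239  0.0431] grip [ 0.4758 -0.3262  0.1007] lip [ 0.6389 -0.1939  0.0673] legperp 0.1118141833309435 q [ 0.8307  0.8852 -0.1455  1.9069 -0.8607  0.4269  0.6555]
[-0.0193  0.0021  0.0403] [-0.0017 -0.0004  0.0019] 0.0447236768694198
[-0.0246  0.0021  0.0516] [-0.0017 -0.0004  0.0019] 0.05721281590484287
[ 0.0904  0.0298 -1.4373] [-0.3943  0.6272 -0.0155]
```

Scaled: 0.047 m / 0.5 = 0.094, 0.044 m / 0.5 = 0.088.

>>> {"api": "steer_hand", "payload": {
  "rows": {"motion": [[0,-0.008,0,0.016,0,0,0],[0,-0.018,0.002,0.038,0,0,0],[0,-0.028,0.002,0.06,0,0,0],[0,-0.036,0.004,0.076,0,0,0],[0,-0.042,0.004,0.088,0,0,0],[0,-0.045,0.004,0.094,0,0,0],[0,-0.045,0.004,0.094,0,0,0]]}
}}

```text
clock: 16.15
tool_pos: [0.4832, -0.3236, 0.0307]
eef_rot: [0.92, 0.326, 0.204, -0.073]
contact_force: [-0.7, 0.5, -0.4]
opening: 0.172
finger_force: 55.0
```

>>> {"api": "steer_hand", "payload": {
  "rows": {"motion": [[0,-0.001,0,0.002,0,0,0],[0,-0.002,0,0.004,0,0,0],[0,-0.003,0,0.006,0,0,0],[0,-0.004,0,0.008,0,0,0],[0,-0.004,0,0.008,0,0,0]]}
}}

```text
clock: 16.65
tool_pos: [0.4834, -0.3238, 0.0269]
eef_rot: [0.92, 0.326, 0.204, -0.072]
contact_force: [-0.3, 1.3, -0.9]
opening: 0.175
finger_force: 55.0
```

```bash
python3 -c "
from h import *
rep();s=r.get_state();print(s['contact_force'],s['moment'])"
```

```text
yaw,nose,roll [38.9932 -0.0532 -0.0141] grip [ 0.4773 -0.3288  0.0439] lip [ 0.6405 -0.1967  0.0106] legperp 0.1150662931571214 q [ 0.8792  0.9931 -0.2255  1.8975 -0.8909  0.3171  0.7284]
[-0.3121  1.293  -0.9112] [-0.3727  0.5239 -0.0073]
```

Scaled: 0.0012 m / 0.5 = 0.0024, 0.0006 m / 0.5 = 0.0012.

>>> {"api": "steer_hand", "payload": {
  "rows": {"motion": [[0,-0.0006,0,0.0012,0,0,0],[0,-0.001,0,0.0024,0,0,0],[0,-0.001,0,0.0024,0,0,0],[0,-0.001,0,0.0024,0,0,0]]}
}}

```text
clock: 17.05
tool_pos: [0.4833, -0.3241, 0.0257]
eef_rot: [0.92, 0.326, 0.204, -0.072]
contact_force: [-2.8, -1.1, 2.5]
opening: 0.173
finger_force: 55.0
```

```bash
python3 -c "
from h import *
s=r.get_state();print(s['contact_force'],s['moment'],s['tool_pos'])"
```

```text
[-2.7678 -1.0914  2.5194] [-0.2753  0.5212  0.0282] [ 0.4833 -0.3241  0.0257]
```

The upward force shows the scoop is touching down. I'll open slowly and then back off along the fingers.

>>> {"api": "steer_hand", "payload": {
  "rows": {"motion": [[0.3,0,0,0,0,0,0],[0.4,0,0,0,0,0,0],[0.6,0,0,0,0,0,0],[0.8,0,0,0,0,0,0],[1,0,0,0,0,0,0],[1,0,0,0,0,0,0],[1,0,0,0,0,0,0],[1,0,0,0,0,0,0],[1,0,0,0,0,0,0],[1,0,0,0,0,0,0]]}
}}

```text
clock: 18.05
tool_pos: [0.4834, -0.3238, 0.0255]
eef_rot: [0.92, 0.326, 0.204, -0.072]
contact_force: [0.0, -0.2, 0.5]
opening: 1.003
finger_force: 0.0
```

>>> {"api": "steer_hand", "payload": {
  "rows": {"motion": [[1,0,0,0,0,0,0],[1,0,0,-0.02,0,0,0],[1,0,0,-0.06,0,0,0],[1,0,0,-0.12,0,0,0],[1,0,0,-0.18,0,0,0],[1,0,0,-0.24,0,0,0],[1,0,0,-0.3,0,0,0],[1,0,0,-0.3,0,0,0],[1,0,0,-0.3,0,0,0]]}
}}

```text
clock: 18.95
tool_pos: [0.434, -0.3639, 0.1622]
eef_rot: [0.92, 0.326, 0.205, -0.072]
contact_force: [0.2, -0.3, -0.1]
opening: 0.998
finger_force: 0.0
```

```bash
python3 -c "
from h import *
a=r.snapshot('wrist');b=r.snapshot('side')[125:325,210:360]
cv2.imwrite('pics/f8.png',cv2.cvtColor(np.hstack([cv2.resize(a,(400,300))[:, :],cv2.resize(b,(400,533))[:300]*0+cv2.resize(b,(400,300))]),cv2.COLOR_RGB2BGR))"
```

```text
(no output)
```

View pics/f8.png

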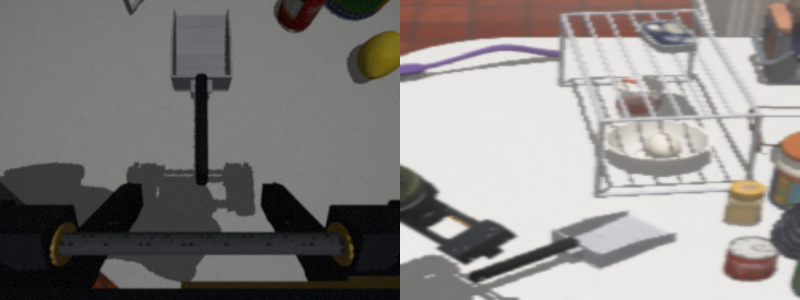

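The scoop lies upright and empty where it was, the egg is in the bowl, everything else is unmoved, and the gripper is clear.

```bash
python3 -c "
from plant import r
print(r.finish_job())"
```

```text
the job is handed in; nothing more can be done
None
```

The egg is in the bowl, the empty scoop is back upright about where it lay, and I handed the job in at about 19 s; in the last pictures the rack, bowl and other things look unmoved, and I saw no sign of the scoop or arm touching the rack.

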